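# Put the fixture kit back in its tray on the welding table

## Robot

A 6-joint arm with a two-finger parallel gripper is mounted at the origin on the work surface. World frame = base frame: x ahead of the robot, y to its left, z up, the work surface at z = 0. Lengths are in m, angles in degrees, forces in N, time in s.
With the tool pointing down it reaches from about 0.375 to 0.9 m from the base axis. Payload 3.1 kg.
Tool frame: the origin (TCP) lies on the front face of the gripper's body, between the roots of the fingers; the fingertips stand 70 mm ahead of it and the grasp point (between the pads) lies 51 mm ahead of it (bot.tip_extent is the distance from the TCP to the fingertips, in m); z points along the fingers, x is the direction in which the jaws open and shut, and the axes are right-handed (so a half turn about z gives the same grasp; the last joint's range is limited). The gripper opens to 87 mm and grips with 3 to 60 N. Pads are 19 mm wide; open, the fingers measure 117 mm over their backs; the gripper's body (75 mm by 190 mm) begins 51 mm behind the grasp point.
Start: joints at [59.559, 30.224, 82.088, -0, 67.689, -10.227], TCP at [0.216, 0.586, 0.292] pointing down, gripper open.
Joint ranges: [-176.69, 176.69], [-43.24, 126.21], [12.49, 139.97], [-82, 262], [0, 151.66], [-163.58, 163.58]. Speed limits (degrees/s): [159.86, 159.86, 180, 180, 180, 180].

## Interface

Orientations are given as a 3x3 rotation matrix whose columns are the frame's x, y, z axes.
In Python, from rig import bot, viewer, ticket gives the robot as it stands. The module is installed in compiled form; this text tells all that it offers.
- The arm moves only by the tool arm_command, never from a script. Its argument "targets" is a list of rows, each an object with "rot": the turn, a rotation vector about the tool's x, y, z in degrees, a list of three; "offset": the shift along the tool's x, y, z in cm, a list of three; "gripper": the closure, from 0 (fully open) to 1 (shut). A call has 1 to 8 rows; each row is the pose to reach, as a shift and turn from the pose commanded when the call began, along the tool's axes at that moment; what a row does not reach only later rows make up. A row lasts 1/10 s, in which the tool goes at most 50 mm and 8.59 degrees, less where a joint would pass 70% of its speed; a pose out of reach is approached as far as the arm can. A call with a gripper value outside its range is refused whole. The fingers move at their own pace and stop on an object; the grip force is fixed at half the most. Time passes only in rows, so rows that repeat a pose let the fingers close. It gives the time, the measured TCP pose, the force and the opening at its end, in the units of the state.
- bot.read_state(): the state, without advancing time (a new reading comes with each control period).
- viewer.capture(name): name is "scene" or "top"; returns a dict with "frame" (400x640x3 uint8, red, green, blue), "fx", "fy", "cx", "cy" (pixels), "D" ([k1, k2, p1, p2, k3] as OpenCV has them; the pictures are not rectified), "view" (4x4, takes a point from world to camera coordinates). Camera axes: x right, y down, z forward; pixel columns grow to the right and rows downward; lengths in m; the calibration is good to about 2 mm. A picture is of the moment at which its call begins. There is no depth.
- ticket.hand_in(): hands the job in, once; it reports no verdict.
The state is a dict: "time_s": time; "joint_positions": joint angles; "qvel": joint speeds; "tau": joint torques, N m; "position": TCP position; "tcp_rot": TCP orientation; "force": force on the tool from outside, world axes, zero at the start; "moment": the same for the moment, N m; "opening": opening from 0.0 (shut) to 1.0 (fully open).
Only numpy, scipy, OpenCV 4.12 (cv2) and the standard library are available. Lean on these libraries where they do the work, as an engineer would, in place of code of your own. Each camera call takes 0.05 s, during which the arm holds its last target. There are 200 camera calls.

## Task

Gather the four fixture pieces with colour-painted tops back into the yellow tray: each goes upright in the compartment whose pad has its own colour, centred on the black outline there and turned to match it. The bare steel post and bare steel V-block have no paint and are not part of the kit: leave them standing where they are.

Things in the scene. Friction and masses are not known exactly. Their poses are not given: they have to be found in the camera images.
- post: kit riser post: upright steel cylinder, 36 mm diameter, 48 mm tall, top 10 mm painted red, a small dark hole mark in the top. Stands loose on the table. Origin: centre of its underside, z up. About 0.36 kg
- vblock: kit V-block: steel, 46 x 46 mm, 44 mm tall, with a V-groove along its x in the top between two blue-painted walls (each 11 mm thick, outer faces at y = +-23 mm; plain parallel faces from bottom to top). Stands loose. Origin: centre of its underside, z up. About 0.42 kg
- bar: kit parallel bar: solid steel bar lying along its x, 90 x 24 mm, 32 mm tall, top painted green with two dark hole marks. Loose. Origin: centre of its underside, z up. About 0.50 kg
- fence: kit fence stop, like an upside-down T: steel foot 56 (x) x 44 (y) mm and 10 mm thick, with a purple-painted upright wall along the middle, 56 mm long in x, 14 mm thick in y, its top 46 mm above the underside. Loose. Origin: centre of its underside, z up. About 0.40 kg
- bare_post: look-alike, not kit: same shape and size as the riser post but bare steel with no paint. Leave it. Origin: centre of its underside, z up
- bare_vblock: look-alike, not kit: same shape and size as the V-block but bare steel with no paint. Leave it. Origin: centre of its underside, z up
- liner_red: red pad, 112 x 92 x 4 mm, the floor of one compartment of the yellow tray, a black disc 38 mm across in its middle: place of the red-topped post. Fixed. Origin: centre of its underside (top 4 mm above it); x along its 112 mm side, z up. The yellow tray (256 x 216 mm, fixed, robot's left or right) has 4 mm walls, 20 mm above the table; compartments are about 122 x 102 mm inside; which pad lies in which varies
- liner_blue: blue pad, 112 x 92 x 4 mm, the floor of one compartment of the yellow tray, a black square 48 mm wide in its middle: place of the blue V-block. Fixed. Origin: centre of its underside (top 4 mm above it); x along its 112 mm side, z up; the V-block may stand square to the outline in any quarter turn
- liner_green: green pad, 112 x 92 x 4 mm, the floor of one compartment of the yellow tray, a black strip 92 x 26 mm along its x in its middle: place of the green bar. Fixed. Origin: centre of its underside (top 4 mm above it); x along its 112 mm side, z up; the bar lies along the strip, either way round
- liner_purple: purple pad, 112 x 92 x 4 mm, the floor of one compartment of the yellow tray, a black outline 58 x 46 mm with a purple stripe along its x in its middle: place of the purple fence stop. Fixed. Origin: centre of its underside (top 4 mm above it); x along its 112 mm side, z up; the fence wall runs along the stripe, either way round
There are look-alikes about, which are no part of the job. Leave any brown or pink look-alike of the bar alone.

How it is judged (in metres and radians):
At the end, for the whole second after the job is handed in: Each kit piece rests released on the pad of its colour: within 15 mm of its centre, upright within 7 degrees, flat (5 mm); bar, fence stop and V-block within 15 degrees of the outline (V-block: any quarter turn). Both bare pieces stand within 20 mm of their start (horizontal distance between post and liner_red below 0.015 m and z of post in the frame of liner_red below 0.009 m and angle between each of post, vblock, bar, fence, bare_post, bare_vblock's own z axis and vertical below 0.12 rad and linear speed of each of post, vblock, bar, fence below 0.02 m/s and horizontal distance between vblock and liner_blue below 0.015 m and z of vblock in the frame of liner_blue below 0.009 m and (angle between the x axis of vblock and the x axis of liner_blue, either way round below 0.27 rad or angle between the x axis of vblock and the y axis of liner_blue, either way round below 0.27 rad) and horizontal distance between bar and liner_green below 0.015 m and z of bar in the frame of liner_green below 0.009 m and angle between the x axis of bar and the x axis of liner_green, either way round below 0.27 rad and horizontal distance between fence and liner_purple below 0.015 m and z of fence in the frame of liner_purple below 0.009 m and angle between the x axis of fence and the x axis of liner_purple, either way round below 0.27 rad and distance of each of bare_post, bare_vblock from where it was at the start of the episode below 0.02 m); the robot touches nothing.
It fails at once if the bare post or the bare V-block was moved more than 20 mm or toppled (distance of any of bare_post, bare_vblock from where it was at the start of the episode above 0.02 m or angle between any of bare_post, bare_vblock's own z axis and vertical above 0.35 rad).
It also fails if it takes over 131 s, if anything falls off the work surface, if the arm or the gripper's body presses on something with over 40 N, if the wrist force passes 120 N, or if a joint passes its speed limit or range.

## Working session

There is one attempt and no reset: what is moved stays moved. The work goes in short steps, Python scripts to look and compute and a tool call to move; the robot and the scene stay as the last step left them, time stands still between calls to the robot, and variables do not carry over. Pictures are saved under pics/ and viewed, about 12 in all and at most 16, crops included, and the job is handed in when it is done.

Besides the shell and the picture viewer there is one more tool, called after ">>>" in YAML: its name, and indented under it one key for each argument. arm_command: Moves the arm, as the interface text tells. Its arguments: {"type":"object","properties":{"targets":{"type":"array"}},"required":["targets"]}

```bash
mkdir -p pics
python3 - <<'E'
from rig import bot,viewer
import cv2,pickle
s=bot.read_state();print(s['time_s'],s['position'],s['tcp_rot'],s['opening'])
for n in('scene','top'):
    c=viewer.capture(n);pickle.dump(c,open(f'{n}0.pkl','wb'))
    print(n,c['fx'],c['D'],c['view'])
    cv2.imwrite(f'pics/{n}0.png',c['frame'][...,::-1])
E
```

```text
0.0 [0.21563402 0.58598594 0.29125816] [[ 3.45492561e-01  9.38420842e-01 -1.10138655e-03]
 [ 9.38418966e-01 -3.45494116e-01 -1.91320273e-03]
 [-2.17591189e-03 -3.72564716e-04 -9.99997563e-01]] 1.0002666049155995
scene 450.8209646733516 [-0.05729218  0.          0.          0.          0.        ] [[-0.35343283  0.93535767 -0.01382993  0.20308313]
 [ 0.74541129  0.27266599 -0.6082888  -0.36970812]
 [-0.56519664 -0.22529821 -0.79359528  1.36500054]
 [ 0.          0.          0.          1.        ]]
top 395.2952831336422 [0.02400738 0.         0.         0.         0.        ] [[-0.02770844 -0.99958587 -0.00776792  0.01018514]
 [-0.99154421  0.02846941 -0.12660796  0.53725728]
 [ 0.12677668  0.00419412 -0.99192242  0.99711702]
 [ 0.          0.          0.          1.        ]]
```

View pics/scene0.png

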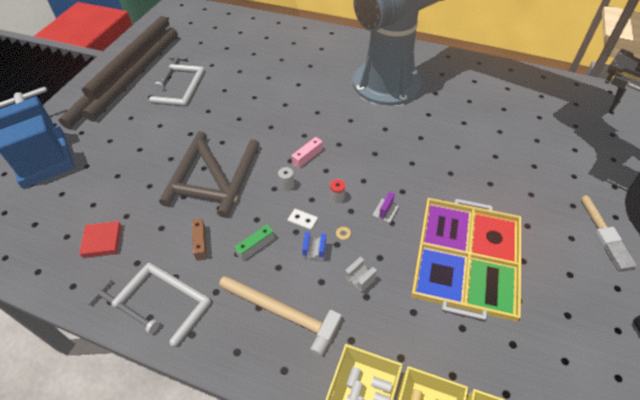

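View pics/top0.png

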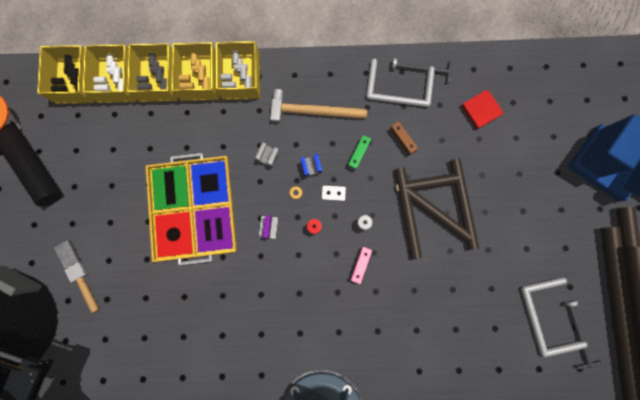

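The scene view shows the red post (338,190), blue V-block (315,246), green bar (254,241) and purple fence (385,207), with the tray on the robot's left near (470,258). The look-alikes are the bare post (286,178), bare V-block (362,274), brown bar (199,238) and pink bar (307,152). In the top view the kit pieces are at red (314,227), blue (311,165), green (360,152) and purple (268,227).

```bash
cat > h.py <<'E'
import numpy as np,cv2,pickle
from rig import bot,viewer
HUE={'red':((0,6),(174,180)),'green':((45,75),),'blue':((108,128),),'purple':((130,160),)}
def grab(n,tag=None):
    c=viewer.capture(n)
    if tag: cv2.imwrite(f'pics/{tag}.png',c['frame'][...,::-1])
    return c
def plane(c,px,z):
    K=np.array([[c['fx'],0,c['cx']],[0,c['fy'],c['cy']],[0,0,1]])
    u=cv2.undistortPoints(np.float64(px).reshape(-1,1,2),K,np.float64(c['D'])).reshape(-1,2)
    V=np.array(c['view']);R=V[:3,:3];o=-R.T@V[:3,3]
    d=np.c_[u,np.ones(len(u))]@R
    return (o+d*((z-o[2])/d[:,2])[:,None])[:,:2]
def project(c,P):
    K=np.array([[c['fx'],0,c['cx']],[0,c['fy'],c['cy']],[0,0,1]]);V=np.array(c['view'])
    return cv2.projectPoints(np.float64(P).reshape(-1,1,3),cv2.Rodrigues(V[:3,:3])[0],V[:3,3],K,np.float64(c['D']))[0].reshape(-1,2)
def mask(c,col,vmin=50,smin=110):
    h=cv2.cvtColor(c['frame'],cv2.COLOR_RGB2HSV);m=0
    for a,b in HUE[col]: m=m|cv2.inRange(h,(a,smin,vmin),(b,255,255))
    return m
def blobs(c,col,z,amin=15,**k):
    out=[]
    for q in cv2.findContours(mask(c,col,**k),cv2.RETR_EXTERNAL,cv2.CHAIN_APPROX_NONE)[0]:
        if cv2.contourArea(q)<amin: continue
        w=plane(c,q,z);(x,y),(a,b),t=cv2.minAreaRect((w*1000).astype(np.float32))
        if a<b:a,b,t=b,a,t+90
        out.append((col,q.reshape(-1,2).mean(0).round(0),'xy',round(x),round(y),'size',round(a),round(b),'ang',round((t+90)%180-90,1)))
    return out
E
python3 - <<'E'
from h import *
for n in('top','scene'):
    c=pickle.load(open(n+'0.pkl','rb'));print(n)
    for col,z in(('red',.048),('green',.032),('blue',.044),('purple',.046)):
        for zz in (z,.004):
            for b in blobs(c,col,zz):
                if (0.3<b[3]/1000<.75 and -.2<b[4]/1000<.5) and (b[6]>95)==(zz==.004): print(zz,*b)
c=pickle.load(open('top0.pkl','rb'))
cv2.imwrite('pics/crop0.png',cv2.resize(c['frame'][130:290,140:420,::-1],None,fx=2.85,fy=2.85,interpolation=cv2.INTER_CUBIC))
c=pickle.load(open('scene0.pkl','rb'))
cv2.imwrite('pics/crop1.png',cv2.resize(c['frame'][135:315,230:530,::-1],None,fx=2.6,fy=2.6,interpolation=cv2.INTER_CUBIC))
E
```

```text
top
0.048 red [314. 226.] xy 469 6 size 38 36 ang 88.4
0.004 red [173. 234.] xy 461 379 size 109 89 ang 5.5
0.032 green [359. 151.] xy 664 -120 size 91 26 ang -29.3
0.004 green [170. 187.] xy 588 391 size 110 89 ang 5.3
0.044 blue [304. 166.] xy 626 27 size 50 14 ang 12.5
0.044 blue [317. 162.] xy 635 -8 size 51 14 ang 14.0
0.004 blue [209. 183.] xy 598 286 size 111 90 ang 5.3
0.046 purple [266. 226.] xy 472 126 size 57 16 ang -7.7
0.004 purple [213. 229.] xy 471 274 size 109 90 ang 5.7
scene
0.048 red [337. 186.] xy 474 8 size 40 33 ang 19.8
0.004 red [494. 237.] xy 459 381 size 106 89 ang 5.6
0.032 green [253. 239.] xy 668 -118 size 86 23 ang -27.7
0.004 green [492. 286.] xy 585 393 size 107 91 ang 5.1
0.044 blue [322. 245.] xy 636 31 size 58 11 ang 13.7
0.044 blue [306. 243.] xy 645 -4 size 56 12 ang 13.9
0.004 blue [441. 275.] xy 595 287 size 106 90 ang 5.6
0.046 purple [386. 204.] xy 486 131 size 75 15 ang -5.2
0.004 purple [447. 228.] xy 469 275 size 105 89 ang 5.5
```

View pics/crop0.png

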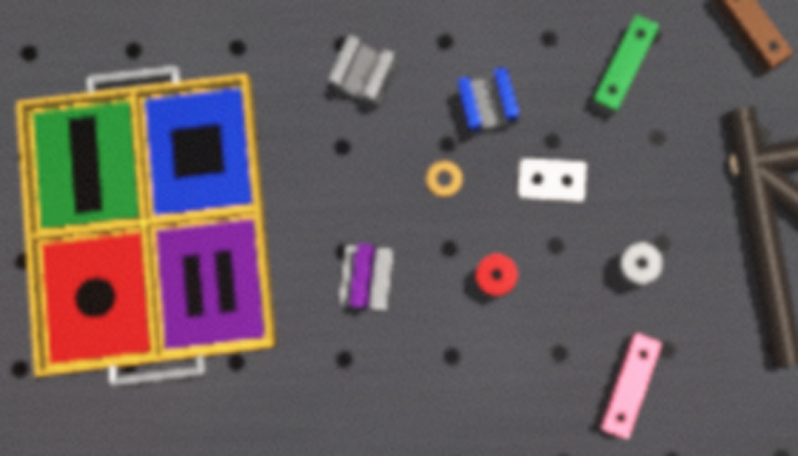

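View pics/crop1.png

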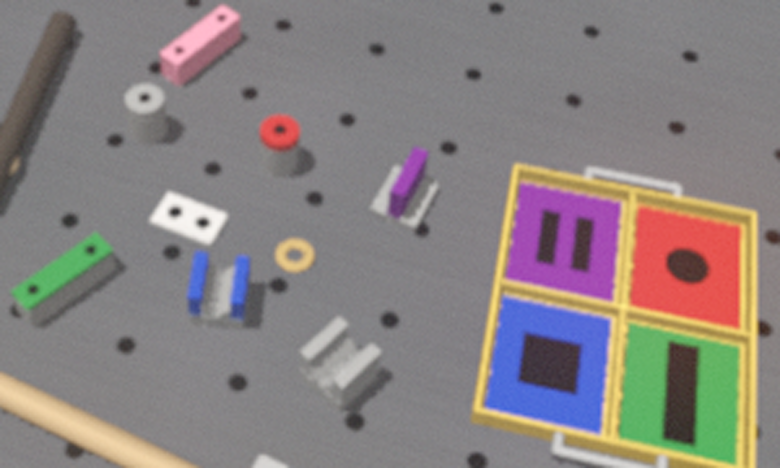

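Of the two posts, red-topped (314,227) fits and bare (364,222) does not. Of the two V-blocks, blue-walled (311,165) fits and bare (266,154) does not. Of the three bars, green (360,152) fits; brown (403,137) and pink (361,265) do not. Both enlarged crops confirm this. The measured sizes also match: post 38, bar 91x26, V-block walls 36 apart, fence wall 57x16, pads about 110x90 mm.

Next is a small helper to work out the moves, starting with the fence.

```bash
cat > go.py <<'E'
import sys,numpy as np
from scipy.spatial.transform import Rotation as Ro
from rig import bot
s=bot.read_state();p=np.array(s['position']);R=np.array(s['tcp_rot'])
print('t',s['time_s'],'tcp',p.round(4),'yaw',np.degrees(np.arctan2(R[1,0],R[0,0])).round(2),'open',round(87*s['opening'],1),'F',np.round(s['force'],1))
a=[float(v) for v in sys.argv[1:]]   # groups of x y z(mm) yaw
for i in range(0,len(a),4):
    x,y,z,w=a[i:i+4];w=np.radians(w);c,q=np.cos(w),np.sin(w)
    T=np.array([[c,q,0],[q,-c,0],[0,0,-1]])
    print('rot',Ro.from_matrix(R.T@T).as_rotvec(degrees=True).round(2),'off cm',(100*R.T@(np.array([x,y,z])/1000-p)).round(2))
E
python3 go.py 474 127 180 83.5 474 127 90 83.5
```

```text
t 0.1 tcp [0.2157 0.5861 0.2914] yaw 69.79 open 87.0 F [-0.2  0.7 -0.2]
rot [ -0.03   0.1  -13.71] off cm [-34.13  40.11  11.19]
rot [ -0.03   0.1  -13.71] off cm [-34.12  40.11  20.19]
```

>>> arm_command:
  targets:
    - {"rot": [0, 0, -13.7], "offset": [-34.1, 40.1, 11.2], "gripper": 0.4}
    - {"rot": [0, 0, -13.7], "offset": [-34.1, 40.1, 11.2], "gripper": 0.4}
    - {"rot": [0, 0, -13.7], "offset": [-34.1, 40.1, 11.2], "gripper": 0.4}
    - {"rot": [0, 0, -13.7], "offset": [-34.1, 40.1, 11.2], "gripper": 0.4}
    - {"rot": [0, 0, -13.7], "offset": [-34.1, 40.1, 11.2], "gripper": 0.4}
    - {"rot": [0, 0, -13.7], "offset": [-34.1, 40.1, 11.2], "gripper": 0.4}
    - {"rot": [0, 0, -13.7], "offset": [-34.1, 40.1, 11.2], "gripper": 0.4}
    - {"rot": [0, 0, -13.7], "offset": [-34.1, 40.1, 11.2], "gripper": 0.4}

```text
time_s: 0.9
position: [0.4084, 0.2443, 0.2086]
tcp_rot: [[0.113, 0.994, -0.0], [0.994, -0.113, 0.0], [0.0, -0.0, -1.0]]
force: [0.6, 0.4, -0.2]
opening: 0.601
```

```bash
python3 go.py 474 127 160 83.5 474 127 90 83.5
```

```text
t 0.9 tcp [0.4084 0.2443 0.2086] yaw 83.5 open 52.3 F [ 0.6  0.4 -0.2]
rot [-0. -0.  0.] off cm [-10.92   7.85   4.86]
rot [-0. -0.  0.] off cm [-10.92   7.85  11.86]
```

>>> arm_command:
  targets:
    - {"rot": [0, 0, 0], "offset": [-10.5, 7.5, 4.8], "gripper": 0.4}
    - {"rot": [0, 0, 0], "offset": [-10.5, 7.5, 4.8], "gripper": 0.4}
    - {"rot": [0, 0, 0], "offset": [-10.5, 7.5, 4.8], "gripper": 0.4}
    - {"rot": [0, 0, 0], "offset": [-10.5, 7.5, 4.8], "gripper": 0.4}
    - {"rot": [0, 0, 0], "offset": [-10.5, 7.5, 4.8], "gripper": 0.4}
    - {"rot": [0, 0, 0], "offset": [-10.5, 7.5, 4.8], "gripper": 0.4}

```text
time_s: 1.5
position: [0.4696, 0.1339, 0.1612]
tcp_rot: [[0.113, 0.994, -0.001], [0.994, -0.113, 0.0], [0.0, -0.001, -1.0]]
force: [-0.7, 0.5, 0.2]
opening: 0.6
```

```bash
python3 go.py 474 127 160 83.5 474 127 89 83.5; python3 -c "
from h import *
c=grab('scene');cv2.imwrite('pics/f1.png',cv2.resize(c['frame'][100:280,270:530,::-1],None,fx=2.6,fy=2.6))"
```

```text
t 1.5 tcp [0.4696 0.1339 0.1612] yaw 83.52 open 52.2 F [-0.7  0.5  0.2]
rot [-0.06 -0.    0.02] off cm [-0.64  0.51  0.12]
rot [-0.06 -0.    0.02] off cm [-0.64  0.52  7.22]
```

View pics/f1.png

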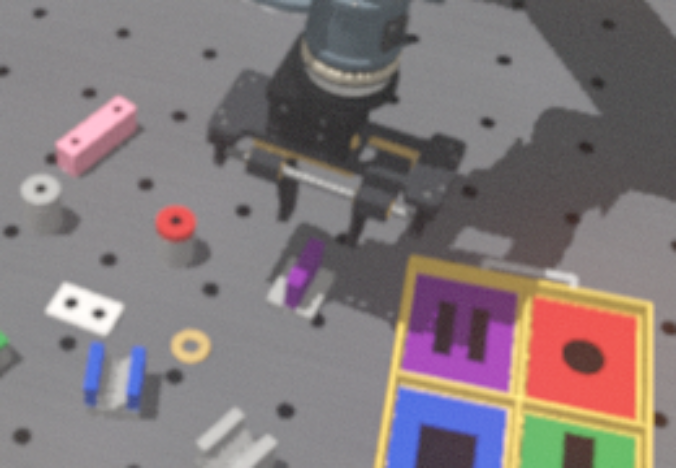

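The crop shows the gripper above and behind the fence (crop 300,275), open, with nothing else near the fingers. Descending to grip it.

>>> arm_command:
  targets:
    - {"rot": [0, 0, 0], "offset": [-0.6, 0.5, 1.5], "gripper": 0.4}
    - {"rot": [0, 0, 0], "offset": [-0.6, 0.5, 3.0], "gripper": 0.4}
    - {"rot": [0, 0, 0], "offset": [-0.6, 0.5, 4.5], "gripper": 0.4}
    - {"rot": [0, 0, 0], "offset": [-0.6, 0.5, 6.0], "gripper": 0.4}
    - {"rot": [0, 0, 0], "offset": [-0.6, 0.5, 7.2], "gripper": 0.4}
    - {"rot": [0, 0, 0], "offset": [-0.6, 0.5, 7.2], "gripper": 0.4}
    - {"rot": [0, 0, 0], "offset": [-0.6, 0.5, 7.2], "gripper": 1}
    - {"rot": [0, 0, 0], "offset": [-0.6, 0.5, 7.2], "gripper": 1}

```text
time_s: 2.35
position: [0.475, 0.127, 0.0897]
tcp_rot: [[0.113, 0.994, 0.001], [0.994, -0.113, 0.0], [0.0, 0.001, -1.0]]
force: [0.8, 0.2, 0.3]
opening: 0.496
```

>>> arm_command:
  targets:
    - {"rot": [0, 0, 0], "offset": [0, 0, 0], "gripper": 1}
    - {"rot": [0, 0, 0], "offset": [0, 0, 0], "gripper": 1}
    - {"rot": [0, 0, 0], "offset": [0, 0, 0], "gripper": 1}
    - {"rot": [0, 0, 0], "offset": [0, 0, 0], "gripper": 1}

```text
time_s: 2.75
position: [0.4748, 0.1267, 0.0893]
tcp_rot: [[0.114, 0.994, 0.0], [0.994, -0.114, 0.0], [0.0, 0.0, -1.0]]
force: [-0.7, 0.2, 1.4]
opening: 0.159
```

```bash
python3 go.py 470 274 170 95.4
```

```text
t 2.75 tcp [0.4748 0.1267 0.0893] yaw 83.46 open 13.9 F [-0.7  0.2  1.4]
rot [ 3.000e-02 -1.000e-02 -1.194e+01] off cm [14.58 -2.15 -8.06]
```

Opening is 13.9 mm against the 14 mm wall, so the fence is held. Lifting and carrying it to the purple pad.

>>> arm_command:
  targets:
    - {"rot": [0, 0, 0], "offset": [0, 0, -2], "gripper": 1}
    - {"rot": [0, 0, 0], "offset": [0, 0, -5], "gripper": 1}
    - {"rot": [0, 0, -6], "offset": [4, -0.6, -6], "gripper": 1}
    - {"rot": [0, 0, -11.9], "offset": [8, -1.2, -6], "gripper": 1}
    - {"rot": [0, 0, -11.9], "offset": [12, -1.8, -6], "gripper": 1}
    - {"rot": [0, 0, -11.9], "offset": [14.6, -2.1, -6], "gripper": 1}
    - {"rot": [0, 0, -11.9], "offset": [14.6, -2.1, -6], "gripper": 1}
    - {"rot": [0, 0, -11.9], "offset": [14.6, -2.1, -6], "gripper": 1}

```text
time_s: 3.55
position: [0.4695, 0.2743, 0.1485]
tcp_rot: [[-0.096, 0.995, -0.002], [0.995, 0.096, -0.001], [-0.001, -0.002, -1.0]]
force: [0.5, -1.1, -4.2]
opening: 0.157
```

```bash
python3 go.py 470 274 95 95.4
```

```text
t 3.55 tcp [0.4695 0.2743 0.1485] yaw 95.49 open 13.6 F [ 0.5 -1.1 -4.2]
rot [-0.11  0.05  0.09] off cm [-0.03  0.06  5.35]
```

>>> arm_command:
  targets:
    - {"rot": [0, 0, 0], "offset": [0, 0, 1.5], "gripper": 1}
    - {"rot": [0, 0, 0], "offset": [0, 0, 3], "gripper": 1}
    - {"rot": [0, 0, 0], "offset": [0, 0, 4.2], "gripper": 1}
    - {"rot": [0, 0, 0], "offset": [0, 0, 5], "gripper": 1}
    - {"rot": [0, 0, 0], "offset": [0, 0, 5.3], "gripper": 1}
    - {"rot": [0, 0, 0], "offset": [0, 0, 5.3], "gripper": 1}
    - {"rot": [0, 0, 0], "offset": [0, 0, 5.3], "gripper": 1}

```text
time_s: 4.25
position: [0.47, 0.273, 0.0971]
tcp_rot: [[-0.094, 0.996, -0.001], [0.996, 0.094, -0.001], [-0.001, -0.001, -1.0]]
force: [-1.4, -2.9, 4.5]
opening: 0.158
```

Contact came at z=97 mm with a light force, so release here.

>>> arm_command:
  targets:
    - {"rot": [0, 0, 0], "offset": [0, 0, -0.1], "gripper": 0.55}
    - {"rot": [0, 0, 0], "offset": [0, 0, -0.1], "gripper": 0.55}
    - {"rot": [0, 0, 0], "offset": [0, 0, -0.1], "gripper": 0.55}
    - {"rot": [0, 0, 0], "offset": [0, 0, -0.1], "gripper": 0.55}
    - {"rot": [0, 0, 0], "offset": [0, 0, -2], "gripper": 0.55}
    - {"rot": [0, 0, 0], "offset": [0, 0, -5], "gripper": 0.55}
    - {"rot": [0, 0, 0], "offset": [0, 0, -8], "gripper": 0.4}
    - {"rot": [0, 0, 0], "offset": [0, 0, -8], "gripper": 0.4}

```text
time_s: 5.05
position: [0.4726, 0.2751, 0.1795]
tcp_rot: [[-0.094, 0.996, 0.008], [0.996, 0.094, 0.003], [0.002, 0.008, -1.0]]
force: [0.2, 0.4, -0.1]
opening: 0.548
```

```bash
python3 go.py 472 7 170 90; python3 -c "
from h import *
c=grab('scene');cv2.imwrite('pics/f2.png',cv2.resize(c['frame'][100:280,270:530,::-1],None,fx=2.6,fy=2.6))"
```

```text
t 5.05 tcp [0.4726 0.2751 0.1795] yaw 95.4 open 47.7 F [ 0.2  0.4 -0.1]
rot [ 0.44 -0.13  5.4 ] off cm [-26.68  -2.59   0.88]
```

View pics/f2.png

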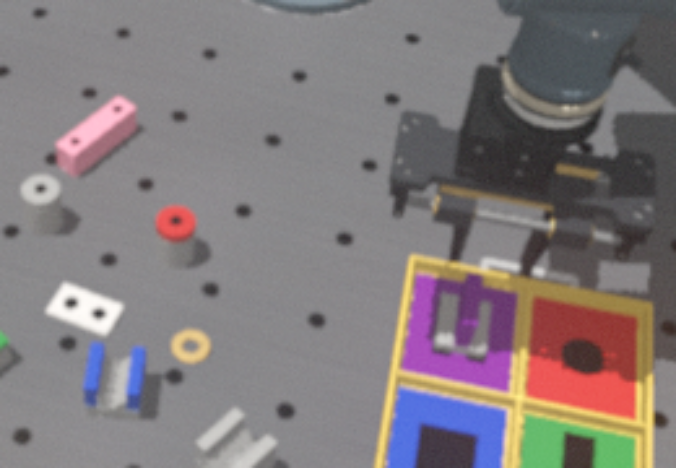

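The fence (crop 470,310) stands upright on its outline. Next is the post.

>>> arm_command:
  targets:
    - {"rot": [0, 0, 0], "offset": [-5, -0.5, 0], "gripper": 0.25}
    - {"rot": [0, 0, 0], "offset": [-10, -1, 0], "gripper": 0.25}
    - {"rot": [0, 0, 0], "offset": [-15, -1.5, 0], "gripper": 0.25}
    - {"rot": [0, 0, 0], "offset": [-20, -2, 0], "gripper": 0.25}
    - {"rot": [0, 0, 0], "offset": [-25, -2.5, 0], "gripper": 0.25}
    - {"rot": [0, 0, 0], "offset": [-26.7, -2.6, 0], "gripper": 0.25}
    - {"rot": [0, 0, 0], "offset": [-26.7, -2.6, 2], "gripper": 0.25}
    - {"rot": [0, 0, 0], "offset": [-26.7, -2.6, 2], "gripper": 0.25}

```text
time_s: 5.9
position: [0.4679, 0.0052, 0.1538]
tcp_rot: [[-0.092, 0.996, -0.006], [0.996, 0.092, 0.001], [0.002, -0.006, -1.0]]
force: [0.0, 0.3, -0.5]
opening: 0.745
```

```bash
python3 go.py 472 7 88 95.4
```

```text
t 5.9 tcp [0.4679 0.0052 0.1538] yaw 95.25 open 64.8 F [ 0.   0.3 -0.5]
rot [-0.32 -0.11 -0.15] off cm [0.13 0.46 6.58]
```

>>> arm_command:
  targets:
    - {"rot": [0, 0, 0], "offset": [0.1, 0.3, 1.5], "gripper": 0.25}
    - {"rot": [0, 0, 0], "offset": [0.1, 0.3, 3], "gripper": 0.25}
    - {"rot": [0, 0, 0], "offset": [0.1, 0.3, 4.5], "gripper": 0.25}
    - {"rot": [0, 0, 0], "offset": [0.1, 0.3, 6], "gripper": 0.25}
    - {"rot": [0, 0, 0], "offset": [0.1, 0.3, 6.8], "gripper": 0.25}
    - {"rot": [0, 0, 0], "offset": [0.1, 0.3, 6.8], "gripper": 0.25}
    - {"rot": [0, 0, 0], "offset": [0.1, 0.3, 6.8], "gripper": 1}
    - {"rot": [0, 0, 0], "offset": [0.1, 0.3, 6.8], "gripper": 1}

```text
time_s: 6.7
position: [0.4728, 0.0073, 0.0886]
tcp_rot: [[-0.094, 0.996, 0.001], [0.996, 0.094, -0.0], [-0.0, 0.001, -1.0]]
force: [0.2, 0.5, -0.6]
opening: 0.644
```

>>> arm_command:
  targets:
    - {"rot": [0, 0, 0], "offset": [0, 0, 0], "gripper": 1}
    - {"rot": [0, 0, 0], "offset": [0, 0, 0], "gripper": 1}
    - {"rot": [0, 0, 0], "offset": [0, 0, 0], "gripper": 1}
    - {"rot": [0, 0, 0], "offset": [0, 0, 0], "gripper": 1}

```text
time_s: 7.1
position: [0.4729, 0.0069, 0.0886]
tcp_rot: [[-0.094, 0.996, 0.001], [0.996, 0.094, -0.0], [-0.001, 0.001, -1.0]]
force: [0.5, -1.6, 4.5]
opening: 0.399
```

```bash
python3 go.py 460 380 170 95.4
```

```text
t 7.1 tcp [0.4729 0.0069 0.0886] yaw 95.4 open 34.8 F [ 0.5 -1.6  4.5]
rot [ 0.06  0.03 -0.  ] off cm [37.26  2.24 -8.16]
```

Opening of 34.8 mm fits the 36 mm post. Lifting 9 cm so it clears the fence, then carrying it to the red pad.

>>> arm_command:
  targets:
    - {"rot": [0, 0, 0], "offset": [0, 0, -2], "gripper": 1}
    - {"rot": [0, 0, 0], "offset": [0, 0, -5], "gripper": 1}
    - {"rot": [0, 0, 0], "offset": [3, 0.2, -8], "gripper": 1}
    - {"rot": [0, 0, 0], "offset": [7, 0.4, -9], "gripper": 1}
    - {"rot": [0, 0, 0], "offset": [12, 0.7, -9], "gripper": 1}
    - {"rot": [0, 0, 0], "offset": [17, 1, -9], "gripper": 1}
    - {"rot": [0, 0, 0], "offset": [22, 1.3, -9], "gripper": 1}
    - {"rot": [0, 0, 0], "offset": [26, 1.6, -9], "gripper": 1}

```text
time_s: 7.9
position: [0.4625, 0.2699, 0.1774]
tcp_rot: [[-0.095, 0.995, -0.002], [0.995, 0.095, -0.0], [0.0, -0.002, -1.0]]
force: [0.7, -0.4, -4.5]
opening: 0.408
```

>>> arm_command:
  targets:
    - {"rot": [0, 0, 0], "offset": [4, 0.2, 0], "gripper": 1}
    - {"rot": [0, 0, 0], "offset": [8, 0.5, 0], "gripper": 1}
    - {"rot": [0, 0, 0], "offset": [11.3, 0.6, 0], "gripper": 1}
    - {"rot": [0, 0, 0], "offset": [11.3, 0.6, 1], "gripper": 1}
    - {"rot": [0, 0, 0], "offset": [11.3, 0.6, 3], "gripper": 1}
    - {"rot": [0, 0, 0], "offset": [11.3, 0.6, 3], "gripper": 1}
    - {"rot": [0, 0, 0], "offset": [11.3, 0.6, 3], "gripper": 1}

```text
time_s: 8.6
position: [0.4584, 0.3795, 0.147]
tcp_rot: [[-0.093, 0.996, -0.003], [0.996, 0.093, -0.002], [-0.002, -0.004, -1.0]]
force: [-0.6, -0.2, -3.9]
opening: 0.398
```

```bash
python3 go.py 460 380 95 95.4
```

```text
t 8.6 tcp [0.4584 0.3795 0.147 ] yaw 95.35 open 34.6 F [-0.6 -0.2 -3.9]
rot [-0.2   0.09 -0.05] off cm [0.04 0.18 5.2 ]
```

>>> arm_command:
  targets:
    - {"rot": [0, 0, 0], "offset": [0, 0.1, 1.5], "gripper": 1}
    - {"rot": [0, 0, 0], "offset": [0, 0.1, 3], "gripper": 1}
    - {"rot": [0, 0, 0], "offset": [0, 0.1, 4.2], "gripper": 1}
    - {"rot": [0, 0, 0], "offset": [0, 0.1, 4.8], "gripper": 1}
    - {"rot": [0, 0, 0], "offset": [0, 0.1, 5.1], "gripper": 1}
    - {"rot": [0, 0, 0], "offset": [0, 0.1, 5.1], "gripper": 1}
    - {"rot": [0, 0, 0], "offset": [0, 0.1, 5.1], "gripper": 1}

```text
time_s: 9.3
position: [0.4607, 0.3809, 0.0972]
tcp_rot: [[-0.094, 0.996, 0.001], [0.996, 0.094, 0.001], [0.0, 0.001, -1.0]]
force: [0.7, -0.2, -3.8]
opening: 0.407
```

>>> arm_command:
  targets:
    - {"rot": [0, 0, 0], "offset": [0, 0, 0.1], "gripper": 1}
    - {"rot": [0, 0, 0], "offset": [0, 0, 0.2], "gripper": 1}
    - {"rot": [0, 0, 0], "offset": [0, 0, 0.2], "gripper": 1}
    - {"rot": [0, 0, 0], "offset": [0, 0, 0.2], "gripper": 1}

```text
time_s: 9.7
position: [0.4608, 0.381, 0.0966]
tcp_rot: [[-0.094, 0.996, 0.002], [0.996, 0.094, 0.001], [0.001, 0.002, -1.0]]
force: [-0.6, -1.3, 6.2]
opening: 0.412
```

Contact at 96.6 mm, so release and back off.

>>> arm_command:
  targets:
    - {"rot": [0, 0, 0], "offset": [0, 0, 0], "gripper": 0.35}
    - {"rot": [0, 0, 0], "offset": [0, 0, 0], "gripper": 0.35}
    - {"rot": [0, 0, 0], "offset": [0, 0, 0], "gripper": 0.35}
    - {"rot": [0, 0, 0], "offset": [0, 0, 0], "gripper": 0.35}
    - {"rot": [0, 0, 0], "offset": [0, 0, -2], "gripper": 0.35}
    - {"rot": [0, 0, 0], "offset": [0, 0, -5], "gripper": 0.35}
    - {"rot": [0, 0, 0], "offset": [0, 0, -9], "gripper": 0.2}
    - {"rot": [0, 0, 0], "offset": [0, 0, -9], "gripper": 0.2}

```text
time_s: 10.5
position: [0.4631, 0.3823, 0.1901]
tcp_rot: [[-0.094, 0.996, 0.01], [0.996, 0.094, 0.005], [0.004, 0.01, -1.0]]
force: [1.4, 1.2, 0.5]
opening: 0.749
```

```bash
python3 go.py 633 11 155 104
```

```text
t 10.5 tcp [0.4631 0.3823 0.1901] yaw 95.39 open 65.1 F [1.4 1.2 0.5]
rot [ 0.59 -0.21 -8.61] off cm [-38.58  13.39   3.47]
```

>>> arm_command:
  targets:
    - {"rot": [0, 0, -8.6], "offset": [-38.6, 13.4, 1], "gripper": 0.15}
    - {"rot": [0, 0, -8.6], "offset": [-38.6, 13.4, 1], "gripper": 0.15}
    - {"rot": [0, 0, -8.6], "offset": [-38.6, 13.4, 1], "gripper": 0.15}
    - {"rot": [0, 0, -8.6], "offset": [-38.6, 13.4, 1], "gripper": 0.15}
    - {"rot": [0, 0, -8.6], "offset": [-38.6, 13.4, 1], "gripper": 0.15}
    - {"rot": [0, 0, -8.6], "offset": [-38.6, 13.4, 1], "gripper": 0.15}
    - {"rot": [0, 0, -8.6], "offset": [-38.6, 13.4, 1], "gripper": 0.15}
    - {"rot": [0, 0, -8.6], "offset": [-38.6, 13.4, 1], "gripper": 0.15}

```text
time_s: 11.3
position: [0.6253, 0.018, 0.1746]
tcp_rot: [[-0.241, 0.97, -0.001], [0.97, 0.241, 0.0], [0.001, -0.001, -1.0]]
force: [0.5, -0.4, 0.8]
opening: 0.849
```

>>> arm_command:
  targets:
    - {"rot": [0, 0, 0], "offset": [0, 0, 0], "gripper": 0.15}
    - {"rot": [0, 0, 0], "offset": [0, 0, 0], "gripper": 0.15}
    - {"rot": [0, 0, 0], "offset": [0, 0, 0], "gripper": 0.15}

```text
time_s: 11.6
position: [0.6239, 0.0209, 0.1747]
tcp_rot: [[-0.242, 0.97, -0.002], [0.97, 0.242, 0.001], [0.001, -0.002, -1.0]]
force: [0.5, 0.3, -0.3]
opening: 0.851
```

```bash
python3 go.py 633 11 155 104
```

```text
t 11.6 tcp [0.6239 0.0209 0.1747] yaw 104.01 open 74.0 F [ 0.5  0.3 -0.3]
rot [-0.12 -0.07  0.01] off cm [-1.18  0.65  1.96]
```

>>> arm_command:
  targets:
    - {"rot": [0, 0, 0], "offset": [-1.2, 0.6, 1.5], "gripper": 0.15}
    - {"rot": [0, 0, 0], "offset": [-1.2, 0.6, 3], "gripper": 0.15}
    - {"rot": [0, 0, 0], "offset": [-1.2, 0.6, 4.5], "gripper": 0.15}
    - {"rot": [0, 0, 0], "offset": [-1.2, 0.6, 6], "gripper": 0.15}
    - {"rot": [0, 0, 0], "offset": [-1.2, 0.6, 7.5], "gripper": 0.15}
    - {"rot": [0, 0, 0], "offset": [-1.2, 0.6, 8.7], "gripper": 0.15}
    - {"rot": [0, 0, 0], "offset": [-1.2, 0.6, 8.7], "gripper": 0.15}
    - {"rot": [0, 0, 0], "offset": [-1.2, 0.6, 8.7], "gripper": 1}

```text
time_s: 12.4
position: [0.6337, 0.0098, 0.088]
tcp_rot: [[-0.242, 0.97, -0.0], [0.97, 0.242, 0.0], [0.0, -0.0, -1.0]]
force: [0.5, -1.1, 0.1]
opening: 0.816
```

>>> arm_command:
  targets:
    - {"rot": [0, 0, 0], "offset": [0, 0, 0], "gripper": 1}
    - {"rot": [0, 0, 0], "offset": [0, 0, 0], "gripper": 1}
    - {"rot": [0, 0, 0], "offset": [0, 0, 0], "gripper": 1}
    - {"rot": [0, 0, 0], "offset": [0, 0, 0], "gripper": 1}
    - {"rot": [0, 0, 0], "offset": [0, 0, 0], "gripper": 1}

```text
time_s: 12.9
position: [0.6342, 0.0096, 0.0891]
tcp_rot: [[-0.242, 0.97, 0.001], [0.97, 0.242, -0.0], [-0.001, 0.001, -1.0]]
force: [0.6, -0.2, 3.3]
opening: 0.525
```

```bash
python3 go.py 597 286 170 95.4
```

```text
t 12.9 tcp [0.6342 0.0096 0.0891] yaw 103.99 open 45.7 F [ 0.6 -0.2  3.3]
rot [0.07 0.04 8.59] off cm [27.71  3.09 -8.11]
```

Opening of 45.7 mm fits the 46 mm V-block. Lifting 9 cm before passing the bare V-block (44 mm tall).

>>> arm_command:
  targets:
    - {"rot": [0, 0, 0], "offset": [0, 0, -2], "gripper": 1}
    - {"rot": [0, 0, 0], "offset": [0, 0, -5], "gripper": 1}
    - {"rot": [0, 0, 0], "offset": [0, 0, -9], "gripper": 1}
    - {"rot": [0, 0, 4], "offset": [4, 0.4, -9], "gripper": 1}
    - {"rot": [0, 0, 8.6], "offset": [8, 0.9, -9], "gripper": 1}
    - {"rot": [0, 0, 8.6], "offset": [13, 1.4, -9], "gripper": 1}
    - {"rot": [0, 0, 8.6], "offset": [18, 2, -9], "gripper": 1}
    - {"rot": [0, 0, 8.6], "offset": [23, 2.6, -9], "gripper": 1}

```text
time_s: 13.7
position: [0.602, 0.2398, 0.1772]
tcp_rot: [[-0.093, 0.996, -0.003], [0.996, 0.093, -0.0], [-0.0, -0.003, -1.0]]
force: [0.8, -0.2, -4.1]
opening: 0.527
```

```bash
python3 go.py 597 286 140 95.4
```

```text
t 13.7 tcp [0.602  0.2398 0.1772] yaw 95.34 open 45.8 F [ 0.8 -0.2 -4.1]
rot [-0.17  0.01 -0.06] off cm [ 4.65 -0.05  3.72]
```

>>> arm_command:
  targets:
    - {"rot": [0, 0, 0], "offset": [2.5, 0, 0], "gripper": 1}
    - {"rot": [0, 0, 0], "offset": [4.5, 0, 1], "gripper": 1}
    - {"rot": [0, 0, 0], "offset": [4.5, 0, 2.5], "gripper": 1}
    - {"rot": [0, 0, 0], "offset": [4.5, 0, 3.7], "gripper": 1}
    - {"rot": [0, 0, 0], "offset": [4.5, 0, 3.7], "gripper": 1}
    - {"rot": [0, 0, 0], "offset": [4.5, 0, 3.7], "gripper": 1}

```text
time_s: 14.3
position: [0.5991, 0.2817, 0.1404]
tcp_rot: [[-0.092, 0.996, -0.002], [0.996, 0.092, -0.001], [-0.001, -0.002, -1.0]]
force: [-0.1, -0.3, -3.8]
opening: 0.523
```

```bash
python3 go.py 597 286 96 95.4
```

```text
t 14.3 tcp [0.5991 0.2817 0.1404] yaw 95.29 open 45.5 F [-0.1 -0.3 -3.8]
rot [-0.13  0.03 -0.11] off cm [ 0.45 -0.16  4.44]
```

>>> arm_command:
  targets:
    - {"rot": [0, 0, 0], "offset": [0.4, -0.1, 1.5], "gripper": 1}
    - {"rot": [0, 0, 0], "offset": [0.4, -0.1, 2.8], "gripper": 1}
    - {"rot": [0, 0, 0], "offset": [0.4, -0.1, 3.8], "gripper": 1}
    - {"rot": [0, 0, 0], "offset": [0.4, -0.1, 4.2], "gripper": 1}
    - {"rot": [0, 0, 0], "offset": [0.4, -0.1, 4.4], "gripper": 1}
    - {"rot": [0, 0, 0], "offset": [0.4, -0.1, 4.5], "gripper": 1}
    - {"rot": [0, 0, 0], "offset": [0.4, -0.1, 4.5], "gripper": 1}

```text
time_s: 15.0
position: [0.598, 0.287, 0.0972]
tcp_rot: [[-0.094, 0.996, 0.001], [0.996, 0.094, 0.0], [0.0, 0.001, -1.0]]
force: [-2.0, -1.3, -0.1]
opening: 0.525
```

>>> arm_command:
  targets:
    - {"rot": [0, 0, 0], "offset": [0, 0, 0], "gripper": 0.28}
    - {"rot": [0, 0, 0], "offset": [0, 0, 0], "gripper": 0.28}
    - {"rot": [0, 0, 0], "offset": [0, 0, 0], "gripper": 0.28}
    - {"rot": [0, 0, 0], "offset": [0, 0, 0], "gripper": 0.28}
    - {"rot": [0, 0, 0], "offset": [0, 0, -2], "gripper": 0.28}
    - {"rot": [0, 0, 0], "offset": [0, 0, -5], "gripper": 0.28}
    - {"rot": [0, 0, 0], "offset": [0, 0, -9], "gripper": 0.4}
    - {"rot": [0, 0, 0], "offset": [0, 0, -9], "gripper": 0.4}

```text
time_s: 15.8
position: [0.6014, 0.2881, 0.1925]
tcp_rot: [[-0.094, 0.995, 0.012], [0.996, 0.094, 0.004], [0.002, 0.012, -1.0]]
force: [1.2, 1.1, 0.9]
opening: 0.633
```

```bash
python3 go.py 666 -119 155 61.5
```

```text
t 15.8 tcp [0.6014 0.2881 0.1925] yaw 95.4 open 55.1 F [1.2 1.1 0.9]
rot [ 0.65 -0.34 33.9 ] off cm [-41.15   2.55   3.68]
```

>>> arm_command:
  targets:
    - {"rot": [0, 0, 33.9], "offset": [-41.1, 2.5, 1], "gripper": 0.4}
    - {"rot": [0, 0, 33.9], "offset": [-41.1, 2.5, 1], "gripper": 0.4}
    - {"rot": [0, 0, 33.9], "offset": [-41.1, 2.5, 1], "gripper": 0.4}
    - {"rot": [0, 0, 33.9], "offset": [-41.1, 2.5, 1], "gripper": 0.4}
    - {"rot": [0, 0, 33.9], "offset": [-41.1, 2.5, 1], "gripper": 0.4}
    - {"rot": [0, 0, 33.9], "offset": [-41.1, 2.5, 1], "gripper": 0.4}
    - {"rot": [0, 0, 33.9], "offset": [-41.1, 2.5, 1], "gripper": 0.4}
    - {"rot": [0, 0, 33.9], "offset": [-41.1, 2.5, 1], "gripper": 0.4}

```text
time_s: 16.6
position: [0.6595, -0.1102, 0.1761]
tcp_rot: [[0.478, 0.879, -0.0], [0.879, -0.478, 0.0], [0.0, -0.0, -1.0]]
force: [0.2, 0.8, 0.5]
opening: 0.598
```

>>> arm_command:
  targets:
    - {"rot": [0, 0, 0], "offset": [0, 0, 0], "gripper": 0.4}
    - {"rot": [0, 0, 0], "offset": [0, 0, 0], "gripper": 0.4}
    - {"rot": [0, 0, 0], "offset": [0, 0, 0], "gripper": 0.4}

```text
time_s: 16.9
position: [0.6589, -0.107, 0.176]
tcp_rot: [[0.477, 0.879, -0.002], [0.879, -0.477, 0.001], [0.0, -0.002, -1.0]]
force: [0.6, 0.2, 0.1]
opening: 0.599
```

```bash
python3 go.py 666 -119 84 61.5
```

```text
t 16.9 tcp [ 0.6589 -0.107   0.176 ] yaw 61.51 open 52.1 F [0.6 0.2 0.1]
rot [-0.11 -0.01  0.01] off cm [-0.71  1.22  9.2 ]
```

>>> arm_command:
  targets:
    - {"rot": [0, 0, 0], "offset": [-0.7, 1.2, 1.5], "gripper": 0.4}
    - {"rot": [0, 0, 0], "offset": [-0.7, 1.2, 3], "gripper": 0.4}
    - {"rot": [0, 0, 0], "offset": [-0.7, 1.2, 4.5], "gripper": 0.4}
    - {"rot": [0, 0, 0], "offset": [-0.7, 1.2, 6], "gripper": 0.4}
    - {"rot": [0, 0, 0], "offset": [-0.7, 1.2, 7.5], "gripper": 0.4}
    - {"rot": [0, 0, 0], "offset": [-0.7, 1.2, 9], "gripper": 0.4}
    - {"rot": [0, 0, 0], "offset": [-0.7, 1.2, 9.4], "gripper": 0.4}
    - {"rot": [0, 0, 0], "offset": [-0.7, 1.2, 9.4], "gripper": 0.4}

```text
time_s: 17.7
position: [0.6662, -0.1198, 0.0814]
tcp_rot: [[0.477, 0.879, -0.002], [0.879, -0.477, 0.001], [-0.0, -0.002, -1.0]]
force: [1.0, -0.1, 0.5]
opening: 0.6
```

>>> arm_command:
  targets:
    - {"rot": [0, 0, 0], "offset": [0, 0, 0], "gripper": 1}
    - {"rot": [0, 0, 0], "offset": [0, 0, 0], "gripper": 1}
    - {"rot": [0, 0, 0], "offset": [0, 0, 0], "gripper": 1}
    - {"rot": [0, 0, 0], "offset": [0, 0, 0], "gripper": 1}
    - {"rot": [0, 0, 0], "offset": [0, 0, 0], "gripper": 1}

```text
time_s: 18.2
position: [0.6669, -0.1201, 0.0833]
tcp_rot: [[0.477, 0.879, 0.001], [0.879, -0.477, -0.0], [0.0, 0.001, -1.0]]
force: [0.3, 0.9, 0.9]
opening: 0.272
```

```bash
python3 go.py 587 392 170 95.4
```

```text
t 18.2 tcp [ 0.6669 -0.1201  0.0833] yaw 61.49 open 23.7 F [0.3 0.9 0.9]
rot [ 5.000e-02  1.000e-02 -3.391e+01] off cm [ 41.19 -31.46  -8.7 ]
```

>>> arm_command:
  targets:
    - {"rot": [0, 0, 0], "offset": [0, 0, -2], "gripper": 1}
    - {"rot": [0, 0, 0], "offset": [0, 0, -5], "gripper": 1}
    - {"rot": [0, 0, 0], "offset": [0, 0, -9], "gripper": 1}
    - {"rot": [0, 0, -5], "offset": [3.2, -2.4, -10], "gripper": 1}
    - {"rot": [0, 0, -11], "offset": [6.4, -4.9, -10], "gripper": 1}
    - {"rot": [0, 0, -17], "offset": [10.4, -7.9, -10], "gripper": 1}
    - {"rot": [0, 0, -23], "offset": [14.4, -11, -10], "gripper": 1}
    - {"rot": [0, 0, -29], "offset": [18.4, -14, -10], "gripper": 1}

```text
time_s: 19.0
position: [0.6301, 0.1095, 0.1817]
tcp_rot: [[-0.012, 1.0, -0.003], [1.0, 0.012, 0.0], [0.0, -0.003, -1.0]]
force: [0.5, -0.4, -5.7]
opening: 0.269
```

```bash
python3 go.py 587 392 180 95.4
```

```text
t 19.0 tcp [0.6301 0.1095 0.1817] yaw 90.69 open 23.4 F [ 0.5 -0.4 -5.7]
rot [-0.15 -0.02 -4.71] off cm [28.3  -3.97  0.18]
```

>>> arm_command:
  targets:
    - {"rot": [0, 0, -4.7], "offset": [4, -0.5, 0], "gripper": 1}
    - {"rot": [0, 0, -4.7], "offset": [8, -1.1, 0], "gripper": 1}
    - {"rot": [0, 0, -4.7], "offset": [12, -1.7, 0], "gripper": 1}
    - {"rot": [0, 0, -4.7], "offset": [16.5, -2.3, 0], "gripper": 1}
    - {"rot": [0, 0, -4.7], "offset": [21, -2.9, 0], "gripper": 1}
    - {"rot": [0, 0, -4.7], "offset": [25, -3.5, 0], "gripper": 1}
    - {"rot": [0, 0, -4.7], "offset": [28, -4, 0], "gripper": 1}
    - {"rot": [0, 0, -4.7], "offset": [28, -4, 0], "gripper": 1}

```text
time_s: 19.8
position: [0.5866, 0.3921, 0.1813]
tcp_rot: [[-0.095, 0.995, -0.002], [0.995, 0.095, 0.002], [0.002, -0.002, -1.0]]
force: [-0.8, -0.8, -4.9]
opening: 0.272
```

>>> arm_command:
  targets:
    - {"rot": [0, 0, 0], "offset": [0, 0, 1], "gripper": 1}
    - {"rot": [0, 0, 0], "offset": [0, 0, 2.5], "gripper": 1}
    - {"rot": [0, 0, 0], "offset": [0, 0, 4], "gripper": 1}
    - {"rot": [0, 0, 0], "offset": [0, 0, 4], "gripper": 1}
    - {"rot": [0, 0, 0], "offset": [0, 0, 4], "gripper": 1}

```text
time_s: 20.3
position: [0.5891, 0.3863, 0.1412]
tcp_rot: [[-0.089, 0.996, -0.002], [0.996, 0.089, -0.001], [-0.001, -0.003, -1.0]]
force: [0.8, -0.4, -3.5]
opening: 0.272
```

```bash
python3 go.py 587 392 91 95.4
```

```text
t 20.3 tcp [0.5891 0.3863 0.1412] yaw 95.1 open 23.7 F [ 0.8 -0.4 -3.5]
rot [-0.15  0.05 -0.3 ] off cm [ 0.59 -0.15  5.02]
```

>>> arm_command:
  targets:
    - {"rot": [0, 0, 0], "offset": [0.5, -0.1, 1.5], "gripper": 1}
    - {"rot": [0, 0, 0], "offset": [0.5, -0.1, 3], "gripper": 1}
    - {"rot": [0, 0, 0], "offset": [0.5, -0.1, 4.2], "gripper": 1}
    - {"rot": [0, 0, 0], "offset": [0.5, -0.1, 4.8], "gripper": 1}
    - {"rot": [0, 0, 0], "offset": [0.5, -0.1, 5], "gripper": 1}
    - {"rot": [0, 0, 0], "offset": [0.5, -0.1, 5.1], "gripper": 1}
    - {"rot": [0, 0, 0], "offset": [0.5, -0.1, 5.1], "gripper": 1}

```text
time_s: 21.0
position: [0.5882, 0.3926, 0.092]
tcp_rot: [[-0.09, 0.996, 0.001], [0.996, 0.09, 0.0], [0.0, 0.001, -1.0]]
force: [0.1, -0.0, -4.6]
opening: 0.274
```

>>> arm_command:
  targets:
    - {"rot": [0, 0, 0], "offset": [0, 0, 0.1], "gripper": 1}
    - {"rot": [0, 0, 0], "offset": [0, 0, 0.2], "gripper": 1}
    - {"rot": [0, 0, 0], "offset": [0, 0, 0.2], "gripper": 1}

```text
time_s: 21.3
position: [0.5884, 0.3927, 0.0913]
tcp_rot: [[-0.09, 0.996, 0.002], [0.996, 0.09, 0.001], [0.001, 0.002, -1.0]]
force: [-1.1, -1.2, 3.7]
opening: 0.274
```

Contact again. Release, lift, and move away so the cameras can see.

>>> arm_command:
  targets:
    - {"rot": [0, 0, 0], "offset": [0, 0, 0], "gripper": 0.5}
    - {"rot": [0, 0, 0], "offset": [0, 0, 0], "gripper": 0.5}
    - {"rot": [0, 0, 0], "offset": [0, 0, 0], "gripper": 0.5}
    - {"rot": [0, 0, 0], "offset": [0, 0, 0], "gripper": 0.5}
    - {"rot": [0, 0, 0], "offset": [0, 0, -2], "gripper": 0.5}
    - {"rot": [0, 0, 0], "offset": [0, 0, -6], "gripper": 0.5}
    - {"rot": [0, 0, 0], "offset": [0, 0, -11], "gripper": 0.4}
    - {"rot": [0, 0, 0], "offset": [0, 0, -15], "gripper": 0.4}

```text
time_s: 22.1
position: [0.5882, 0.3926, 0.242]
tcp_rot: [[-0.09, 0.996, 0.002], [0.996, 0.09, 0.001], [0.001, 0.002, -1.0]]
force: [0.7, 0.5, 0.2]
opening: 0.576
```

>>> arm_command:
  targets:
    - {"rot": [0, 0, 0], "offset": [-5, 0, 0], "gripper": 0}
    - {"rot": [0, 0, 0], "offset": [-10, 0, 0], "gripper": 0}
    - {"rot": [0, 0, 0], "offset": [-15, -5, 0], "gripper": 0}
    - {"rot": [0, 0, 0], "offset": [-20, -10, 0], "gripper": 0}
    - {"rot": [0, 0, 0], "offset": [-25, -10, 0], "gripper": 0}
    - {"rot": [0, 0, 0], "offset": [-30, -10, 0], "gripper": 0}
    - {"rot": [0, 0, 0], "offset": [-35, -10, 0], "gripper": 0}
    - {"rot": [0, 0, 0], "offset": [-40, -10, 0], "gripper": 0}

```text
time_s: 22.9
position: [0.5216, 0.0163, 0.24]
tcp_rot: [[-0.091, 0.996, 0.001], [0.996, 0.091, -0.0], [-0.0, 0.001, -1.0]]
force: [1.1, 0.5, 0.4]
opening: 0.996
```

Run:
```python
from h import *
print(bot.read_state()['position'])
for n in('top','scene'):
    c=grab(n);print(n)
    if n=='top': cv2.imwrite('pics/end_top.png',cv2.resize(c['frame'][110:290,140:400,::-1],None,fx=3,fy=3,interpolation=cv2.INTER_CUBIC))
    else: cv2.imwrite('pics/end_scene.png',cv2.resize(c['frame'][130:330,240:530,::-1],None,fx=2.7,fy=2.7,interpolation=cv2.INTER_CUBIC))
    pickle.dump(c,open(n+'9.pkl','wb'))
    for col,z in(('red',.056),('green',.040),('blue',.052),('purple',.054)):
        for b in blobs(c,col,z):
            if .3<b[3]/1000<.75 and -.2<b[4]/1000<.5: print(z,*b)
```

```text
[0.52164132 0.01630854 0.23998916]
top
0.056 red [173. 234.] xy 458 360 size 104 85 ang 5.5
0.04 green [170. 187.] xy 582 378 size 106 86 ang 5.3
0.052 blue [209. 183.] xy 589 272 size 106 86 ang 5.5
0.054 purple [213. 229.] xy 468 260 size 104 86 ang 5.7
scene
0.056 red [494. 237.] xy 497 370 size 105 83 ang 6.1
0.04 green [491. 286.] xy 602 387 size 113 86 ang 5.0
0.052 blue [441. 275.] xy 624 283 size 100 85 ang 5.8
0.054 purple [447. 227.] xy 501 271 size 110 84 ang 5.5
```

View pics/end_top.png

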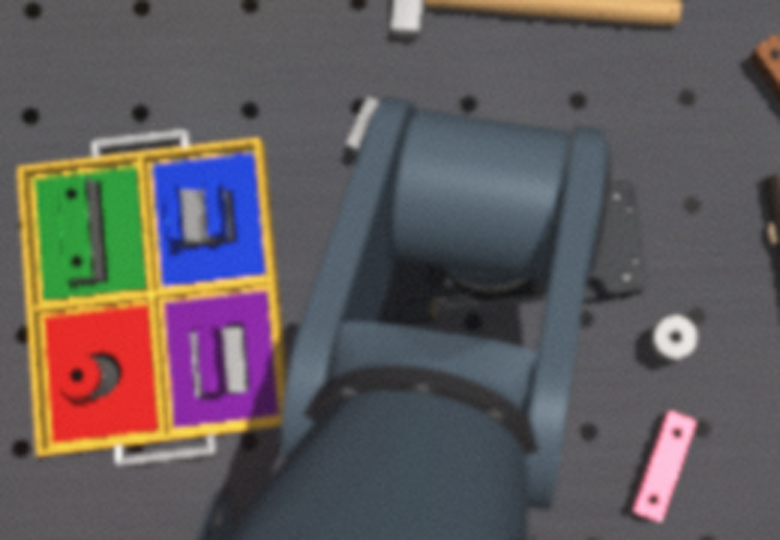

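View pics/end_scene.png

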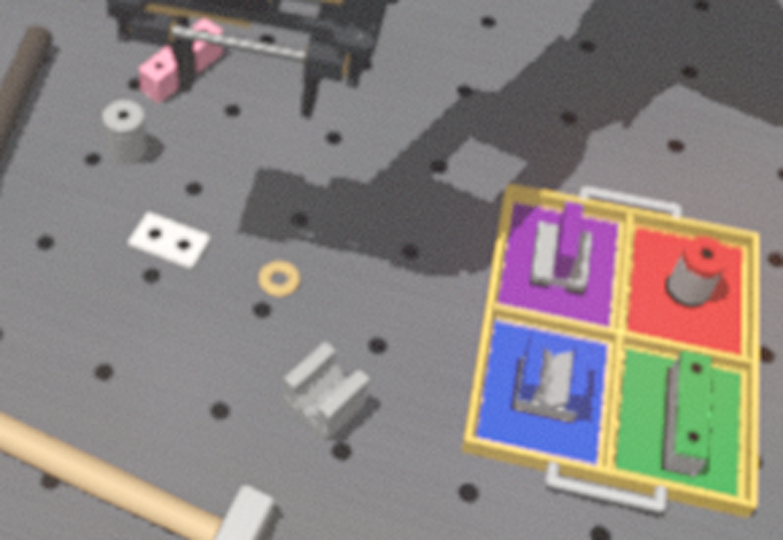

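Both final views show all four pieces upright on their own pads: fence crop (218,363), post hole (76,376), bar holes (71,193) and (76,262), V-block (193,215). The bare post and bare V-block look unmoved. A short numeric check follows.

Run:
```python
from h import *
t,s,s0=[pickle.load(open(f,'rb')) for f in('top9.pkl','scene9.pkl','scene0.pkl')]
T=lambda u,v:(140+u/3,110+v/3)
S=lambda u,v:(240+u/2.7,130+v/2.7)
for nm,z,a,b in (('post',.056,[T(76,376)],[S(706,254)]),('bar',.040,[T(71,193),T(76,262)],[S(696,367),S(692,437)]),('fence foot',.018,[T(218,363)],[S(562,257)])):
    for c,q in((t,a),(s,b)):
        w=plane(c,q,z)*1000;print(nm,w.mean(0).round(0),'ang',np.degrees(np.arctan2(*(w[0]-w[-1])[::-1])).round(1))
print('pads', {k:[b[3:5] for b in blobs(t,k,.008,amin=300)] for k in HUE})
# wall tops of fence/V-block: where the placed pose should project
f=lambda cx,cy,dx,dy,z:[cx+dx*np.cos(.094)-dy*np.sin(.094),cy+dx*np.sin(.094)+dy*np.cos(.094),z]
P=[f(.597,.286,a,b,.008) for a in(-.023,.023) for b in(-.023,.023)]
print('vblock base corners, top crop',((project(t,P)-[140,110])*3).round(0).tolist(),'scene crop',((project(s,P)-[240,130])*2.7).round(0).tolist())
for nm,(u0,u1,v0,v1) in {'bare_post':(270,302,164,196),'bare_vblock':(342,382,255,297)}.items():
    A,B=[cv2.cvtColor(c['frame'],cv2.COLOR_RGB2GRAY)[v0:v1,u0:u1].astype(np.float32) for c in(s0,s)]
    print(nm,'shift px',np.round(cv2.phaseCorrelate(A,B),2))
```

```text
post [455. 380.] ang 0.0
post [460. 384.] ang 0.0
bar [585. 391.] ang 5.2
bar [589. 395.] ang -175.3
fence foot [465. 271.] ang 0.0
fence foot [474. 277.] ang 0.0
pads {'red': [(461, 378), (779, -461)], 'green': [(587, 390)], 'blue': [(597, 285), (649, -813)], 'purple': [(471, 272)]}
vblock base corners, top crop [[233.0, 239.0], [182.0, 245.0], [229.0, 189.0], [178.0, 195.0]] scene crop [[516.0, 357.0], [573.0, 369.0], [508.0, 406.0], [568.0, 420.0]]Traceback (most recent call last):
  File "<stdin>", line 15, in <module>
    return _wrapfunc(a, 'round', decimals=decimals, out=out)
    return _wrapit(obj, method, *args, **kwds)
    conv = _array_converter(obj)
ValueError: setting an array element with a sequence. The requested array has an inhomogeneous shape after 1 dimensions. The detected shape was (2,) + inhomogeneous part.
```

Run:
```python
from h import *
from rig import ticket
s,s0=[pickle.load(open(f,'rb')) for f in('scene9.pkl','scene0.pkl')]
ok=True
for nm,(u0,u1,v0,v1) in {'bare_post':(270,302,164,196),'bare_vblock':(342,382,255,297)}.items():
    A,B=[cv2.cvtColor(c['frame'],cv2.COLOR_RGB2GRAY)[v0:v1,u0:u1].astype(np.float32) for c in(s0,s)]
    (dx,dy),r=cv2.phaseCorrelate(A,B);print(nm,round(dx,2),round(dy,2),round(r,2));ok&=np.hypot(dx,dy)<2
if ok: print(ticket.hand_in())
```

```text
bare_post 0.03 0.0 0.95
bare_vblock -0.06 0.52 1.0
the job is handed in; nothing more can be done
None
```

All four kit pieces are in the tray, each upright on the pad of its own colour. I handed the job in at about 23 s of robot time. `hand_in()` gives no verdict, so the figures below are my own last checks:

- **Position:** the post, bar and fence measured within about 8 mm of their pad centres in both views (the limit is 15 mm). Most readings were within 3–6 mm, with the two views disagreeing by 5–11 mm.
- **V-block:** I checked it only by comparing its visible edges with where they should project, about 5 mm off.
- **Angle:** the bar measured within about 1° of its strip. The tool was within about 0.3° of the pad angle for all four releases, and the fence and V-block look square in the images.
- **Height:** all four pieces touched down 7–8 mm above table height. That is about 4 mm more than the pad alone, so I took it as a tray floor under the pads.
- **Bare pieces:** the bare post shifted 0.03 px and the bare V-block 0.5 px between the first and last scene images, so neither moved measurably.
- **Failed checks:** the final colour outlines merged each piece with its pad and were no use, so I used hole marks and the fence foot instead. The first bare-piece check crashed on a formatting error and was rerun.

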